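# Thread a stock tube out of a hooded crate and hold it up

## Robot

A 6-joint arm with a two-finger parallel gripper is mounted at the origin on the work surface. World frame = base frame: x ahead of the robot, y to its left, z up, the work surface at z = 0. Lengths are in m, angles in rad, forces in N, time in s.
With the tool pointing down it reaches from about 0.425 to 0.95 m from the base axis. Payload 3.5 kg.
Tool frame: the origin (TCP) lies on the centre line of the jaws, within the pads' length; the fingertips stand 14 mm ahead of it and the grasp point (between the pads) lies 5 mm behind it (ctrl.finger_overhang is the distance from the TCP to the fingertips, in m); z points along the fingers, y is the line along which they close (so a half turn about z gives the same grasp; the last joint's range is limited). The gripper opens to 85 mm and grips with 20 to 120 N. Pads are 22 mm wide; open, the fingers measure 114 mm over their backs; the gripper's body (76 mm by 85 mm) begins 54 mm behind the grasp point. The pads swing forward as they close: fully open they stand 13 mm farther back than shut.
Start: joints at [1.146, 0.286, 1.577, -0, 1.279, -0.15], TCP at [0.183, 0.65, 0.245] pointing down, gripper open.
Joint ranges: [-2.77, 2.77], [-0.9, 2.22], [0.21, 2.48], [-1.53, 4.67], [0.24, 2.81], [-2.84, 2.84]. Speed limits (rad/s): [2.79, 2.79, 3.14, 3.14, 3.14, 3.14].

## Interface

Orientations are given as a unit quaternion [x, y, z, w].
In Python, from plant import ctrl gives the robot as it stands.
- The arm moves only by the tool send_rows, never from a script. Its argument "moves" is text: rows parted by semicolons, each of 7 numbers parted by spaces: the turn, a rotation vector about the tool's x, y, z in units of 360 degrees (1.0 is 360 degrees), then the shift along the tool's x, y, z in units of 20 cm (1.0 is 20 cm), then the gripper's target within -1 to 1 (fully open at 1, half-way at 0, shut at -1). A call has 1 to 12 rows; each row is the pose to reach, as a shift and turn from the pose commanded when the call began, along the tool's axes at that moment, turning the shorter way round; what a row does not reach only later rows make up. A row lasts 1/8 s, in which the tool goes at most 62.5 mm and 10.7 degrees, less where a joint would pass 70% of its speed; a pose out of reach is approached as far as the arm can. A call with a number of a shift or a turn outside -1 to 1 is refused whole. A call with a gripper value outside its range is refused whole. The fingers move at their own pace and stop on an object; "newtons" is the grip in N (left out, the last holds). Time passes only in rows, so rows that repeat a pose let the fingers close. It gives the time, the measured TCP pose, the force, the opening and the grip force at its end, in the units of the state.
- ctrl.get_state(): the state, without advancing time (a new reading comes with each control period).
- ctrl.read_camera(name): name is "scene" or "top" or "wrist"; returns a dict with "image" (480x640x3 uint8, red, green, blue), "fovy" (degrees; the focal length in pixels is half the picture's height over the tangent of half this angle, whatever the lens; pixels are square), "cx", "cy" (the principal point, pixels), "extrinsics" (4x4, takes a point from camera to world coordinates). Camera axes: x right, y up, looking along -z (the intrinsics and any distortion apply to the point x, -y, -z); pixel columns grow to the right and rows downward; lengths in m; the calibration is good to about 2 mm. The wrist camera is an equidistant fisheye: a pixel r from the principal point sees the ray r / f radians off the axis. A picture is of the moment at which its call begins. There is no depth.
- ctrl.sign_off(): hands the job in; it is judged then, once.
The state is a dict: "time": time; "qpos": joint angles; "dq": joint speeds; "joint_efforts": joint torques, N m; "eef_pos": TCP position; "tcp_rot": TCP orientation; "contact_force": force on the tool from outside, world axes, zero at the start; "wrist_torque": the same for the moment, N m; "opening": opening from 0.0 (shut) to 1.0 (fully open); "finger_force": force on a finger pad.
Only numpy, scipy, OpenCV 4.12 (cv2) and the standard library are available. Lean on these libraries where they do the work, as an engineer would, in place of code of your own. Each camera call takes 0.05 s, during which the arm holds its last target. There are 200 camera calls.

## Task

Take the square steel tube out of the wooden stock crate: it is longer than the gap between the two steel hoods, so slide it endways and tilt it to bring one end out through the opening first, then the other. Finish still holding it in the gripper, about level and completely clear of the crate, roughly 10 cm or more above the hoods, and leave the loose pieces standing beside the crate where they are.

Things in the scene. Friction and masses are not known exactly. Their poses are not given: they have to be found in the camera images.
- tube_mid (a point): Centre, half-way along and up, of the square steel tube: 300 mm long (own y), 25 x 25 mm section, bright steel, a 20 mm band of pale paper tape round the middle; 0.3 to 0.51 kg, centre of mass here. It starts lying on the crate's bearers, within 6 degrees of the crate's y axis, this point within 20 mm of the crate's centre along x and y, both ends hidden under the hoods.
- tube_end_a (a point): Centre of the tube's end face at its own -y end (150 mm from tube_mid).
- tube_end_b (a point): Centre of the tube's end face at its own +y end (150 mm from tube_mid).
- crate: Wooden stock crate fixed to the bench; origin at the centre of its underside, on the bench top; z up, long side along its own y. Outside 454 mm (y) x 214 mm (x), walls 12 mm thick, inside 430 x 190 mm. Floor 10 mm thick. Two wooden bearers, 20 mm wide and 10 mm high, lie across the floor at y = -75 and +75 mm (tops 20 mm above the bench).
- slug: Bystander: dark round steel blank, 48 mm in diameter, 65 mm high, standing loose on the bench beyond the crate (its far, +x side). Origin at the centre of its underside. Leave alone.
- carton: Bystander: small open cardboard box 70 x 90 x 50 mm with two short rods (55 and 60 mm high), loose on the bench beyond the crate. Origin at the centre of its underside. Leave alone.
- angle: Bystander: offcut of steel angle, 90 mm long, 40 x 40 mm, lying loose on the bench beyond the crate. Origin at the centre of its underside. Leave alone.
- tube: The same tube, with its origin at the centre of its underside, 12.5 mm below tube_mid; y along the tube.
- crate_opening (a point): Centre of the crate's opening, 85 mm above the bench, axes as the crate's. Two bare steel hoods, 5 mm thick (underside 80 mm, top 85 mm above the bench, 70 mm of room beneath), cover the whole width of both crate ends from 115 mm outwards along y either side of this point: the opening is 230 mm (y) x 190 mm (x).

How it is judged:
By the outcome, as a careful person would: the job done as asked, in the order asked, and still so for the second after the job is handed in, while the arm keeps its last pose, push and grip.
It also fails if it takes over 45 s, if anything falls off the work surface, if the arm or the gripper's body presses on something with over 40 N, if the wrist force passes 120 N, or if a joint passes its speed limit or range.

## Working session

There is one attempt and no reset: what is moved stays moved. The work goes in short steps, Python scripts to look and compute and a tool call to move; the robot and the scene stay as the last step left them, time stands still between calls to the robot, and variables do not carry over. Pictures are saved under pics/ and viewed, at most 10 in all, crops included, and the job is handed in when it is done.

Besides the shell and the picture viewer there is one more tool, called as name(argument=value, ...), one argument or row to a line, values as JSON. send_rows: Moves the arm, as the interface text tells. Its arguments: {"type":"object","properties":{"moves":{"type":"string"},"newtons":{"type":"number"}},"required":["moves"]}

```bash
mkdir -p pics; ls; python3 - <<'E'
from plant import ctrl
import cv2,numpy as np,pickle
s=ctrl.get_state();print(s, ctrl.finger_overhang)
d={}
for n in["scene","top"]:
    c=ctrl.read_camera(n);d[n]=c
    print(n,c["fovy"],c["cx"],c["cy"],np.round(c["extrinsics"],3).tolist(),[k for k in c])
    cv2.imwrite(f"pics/{n}0.png",c["image"][:,:,::-1])
pickle.dump(d,open("c0.pkl","wb"))
E
```

```text
pics
{'time': 0.0, 'qpos': array([ 1.14596462e+00,  2.87215167e-01,  1.57817963e+00, -2.14079630e-05,
        1.27859738e+00, -1.50025488e-01]), 'dq': array([ 0.00037914,  0.00116983, -0.00132855,  0.00138855, -0.00041123,
        0.00069475]), 'joint_efforts': array([ 4.86522167e-04, -4.05977869e+01, -2.92628074e+01, -8.32409341e-05,
        5.81801301e-03,  6.33616295e-06]), 'eef_pos': array([0.18290036, 0.64909826, 0.24391271]), 'tcp_rot': array([ 1.36968000e-01,  9.90574746e-01, -1.15344810e-03, -3.30291133e-04]), 'contact_force': array([ 0.1487631 ,  0.55447499, -0.08168023]), 'wrist_torque': array([-0.015115  , -0.01208087,  0.05901338]), 'finger_force': 0.0, 'opening': 0.9961911014048566} 0.014
scene 50.81379948947033 317.7860924957548 240.0991104710899 [[-0.831, -0.445, 0.333, 0.92], [0.555, -0.681, 0.478, 0.354], [0.014, 0.582, 0.813, 0.664], [0.0, 0.0, 0.0, 1.0]] ['image', 'fovy', 'cx', 'cy', 'extrinsics']
top 46.56873786844167 320.00604547477496 237.1094823364659 [[0.002, 0.987, -0.161, 0.523], [-1.0, 0.006, 0.02, 0.024], [0.02, 0.161, 0.987, 1.028], [0.0, 0.0, 0.0, 1.0]] ['image', 'fovy', 'cx', 'cy', 'extrinsics']
```

View pics/top0.png

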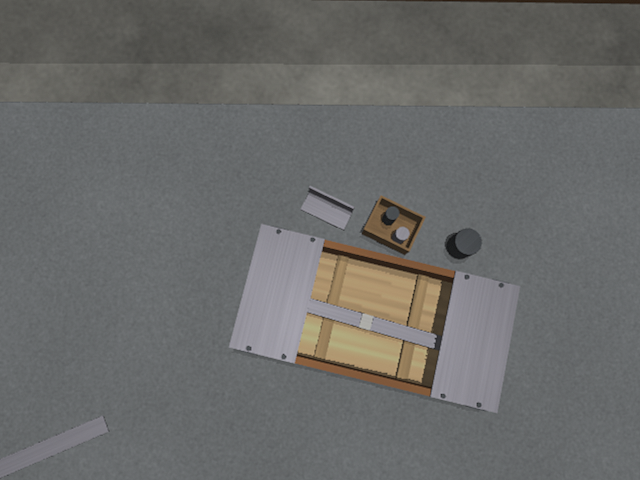

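View pics/scene0.png

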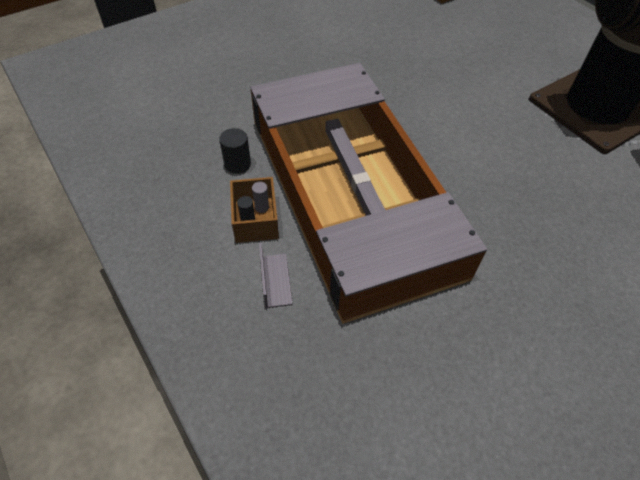

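The top view shows the hoods with inner edges running from about (327,241) to (295,362) and from (456,271) to (431,396). The tube runs from (310,307) to (436,340), with the tape at (367,321). The slug, carton and angle lie above the crate, which is the far side. Next I'll measure.

```bash
cat > h.py <<'E'
import numpy as np,cv2
from scipy.spatial.transform import Rotation as Ro
def ray(c,px):
    E=c["extrinsics"];f=240/np.tan(np.radians(c["fovy"]/2))
    d=np.array([(px[0]-c["cx"])/f,-(px[1]-c["cy"])/f,-1.]);return E[:3,3],E[:3,:3]@d
def onz(c,px,z):
    o,d=ray(c,px);return o+d*(z-o[2])/d[2]
def row(p0,R0,p1,R1):
    """move from pose 0 to pose 1 in tool units"""
    return np.round(np.r_[(R0.inv()*R1).as_rotvec()/(2*np.pi),R0.inv().apply(np.array(p1)-p0)/.2],4)
def yawdist(q):return q
E
python3 - <<'E'
import pickle
from h import *
d=pickle.load(open("c0.pkl","rb"))
for n in ["top","scene"]:
    im=d[n]["image"];hsv=cv2.cvtColor(im,cv2.COLOR_RGB2HSV)
    for p in ([(270,290),(480,340),(340,312),(410,333),(367,321),(350,150)] if n=="top" else [(320,95),(400,240),(345,145),(361,178),(150,300)]): print(n,p,im[p[1],p[0]],hsv[p[1],p[0]])
    m=((hsv[...,0]>115)&(hsv[...,0]<175)&(hsv[...,2]>70)&(hsv[...,1]>8)).astype(np.uint8)*255
    m=cv2.morphologyEx(m,cv2.MORPH_CLOSE,np.ones((3,3)));m=cv2.morphologyEx(m,cv2.MORPH_OPEN,np.ones((3,3)))
    for c in cv2.findContours(m,cv2.RETR_EXTERNAL,cv2.CHAIN_APPROX_NONE)[0]:
        if cv2.contourArea(c)>250:
            a=cv2.approxPolyDP(c,6,True)[:,0]
            print(n,cv2.contourArea(c),a.tolist(), np.round([onz(d[n],p,.085)[:2] for p in a],3).tolist(), np.round([onz(d[n],p,.045)[:2] for p in a],3).tolist())
    t=((hsv[...,0]<60)&(hsv[...,1]<60)&(im.min(2)>130)).astype(np.uint8)*255
    for c in cv2.findContours(t,cv2.RETR_EXTERNAL,cv2.CHAIN_APPROX_NONE)[0]:
        if cv2.contourArea(c)>40: M=cv2.moments(c);q=(M['m10']/M['m00'],M['m01']/M['m00']);print(n,"tape",q,cv2.contourArea(c),onz(d[n],q,.045))
E
```

```text
top (270, 290) [155 153 162] [127  14 162]
top (480, 340) [140 138 147] [127  16 147]
top (340, 312) [153 152 159] [124  11 159]
top (410, 333) [146 145 153] [124  13 153]
top (367, 321) [170 169 165] [ 24   8 170]
top (350, 150) [101 104 105] [ 98  10 105]
top 1898.0 [[103, 416], [0, 458], [0, 477], [106, 432]] [[0.382, 0.355], [0.318, 0.514], [0.289, 0.511], [0.357, 0.349]] [[0.376, 0.369], [0.309, 0.535], [0.279, 0.532], [0.35, 0.363]]
top 859.5 [[373, 317], [371, 330], [434, 347], [435, 334]] [[0.542, -0.084], [0.52, -0.08], [0.493, -0.185], [0.514, -0.188]] [[0.543, -0.089], [0.52, -0.085], [0.491, -0.194], [0.513, -0.197]]
top 8462.0 [[456, 271], [431, 396], [497, 412], [519, 286]] [[0.62, -0.227], [0.413, -0.178], [0.388, -0.286], [0.595, -0.334]] [[0.624, -0.238], [0.409, -0.186], [0.382, -0.299], [0.598, -0.349]]
top 8932.0 [[261, 224], [229, 347], [249, 345], [248, 352], [294, 362], [306, 312], [353, 325], [361, 313], [310, 298], [323, 239]] [[0.699, 0.107], [0.492, 0.155], [0.495, 0.122], [0.484, 0.124], [0.468, 0.048], [0.55, 0.028], [0.528, -0.05], [0.548, -0.064], [0.57
[... 1354 characters left out ...]
], [0.653, -0.005], [0.666, 0.0], [0.678, 0.052], [0.668, 0.058], [0.686, 0.09], [0.467, 0.141], [0.441, 0.052], [0.453, 0.044], [0.434, 0.034], [0.548, -0.0], [0.532, -0.061], [0.551, -0.068], [0.575, -0.006]]
scene 592.0 [[332, 129], [351, 174], [363, 171], [342, 128]] [[0.537, -0.163], [0.57, -0.062], [0.551, -0.057], [0.521, -0.155]] [[0.51, -0.198], [0.546, -0.091], [0.525, -0.086], [0.494, -0.191]]
scene 4840.5 [[383, 99], [361, 63], [251, 86], [268, 125]] [[0.417, -0.177], [0.388, -0.282], [0.595, -0.334], [0.622, -0.229]] [[0.382, -0.214], [0.351, -0.326], [0.573, -0.382], [0.601, -0.269]]
scene tape (360.94214876033055, 177.32644628099175) 121.0 [ 0.53653155 -0.07621145  0.045     ]
```

```bash
cat >> h.py <<'E'
def T(yaw,tilt=0):
    """tool pointing down, tool y at world yaw (deg); tilt>0: -x(tool) side of the tube goes up"""
    c,s=np.cos(np.radians(yaw)),np.sin(np.radians(yaw))
    R=np.array([[-s,c,0],[c,s,0],[0,0,-1.]])
    return Ro.from_matrix(R)*Ro.from_euler('y',-tilt,degrees=True)
E
python3 - <<'E'
from h import *
def W(t):
    a=np.radians(74.28+t*(-8.07-74.28));r=.675+t*(.541-.675)
    return np.array([r*np.cos(a),r*np.sin(a),.245-.065*max(0,t*5-4)]),T(74.25+t*(-15.4-74.25))
for k in range(5):
    a,b=W(k/5),W((k+1)/5);print(W(k/5)[0],row(*a,*b))
print(T(74.25).as_quat())
r=T(-15,20).apply([[-1,0,0],[0,0,-1]]);print("tilt check: -x tool",r[0],"back",r[1])
E
```

```text
[0.18288212 0.64975313 0.245     ] [ 0.      0.      0.0498 -0.919  -0.2665  0.    ]
[0.34531467 0.54856269 0.245     ] [ 0.      0.      0.0498 -0.8874 -0.2385  0.    ]
[0.4665491  0.41045085 0.245     ] [ 0.      0.      0.0498 -0.8549 -0.2123  0.    ]
[0.53945938 0.25006547 0.245     ] [ 0.      0.      0.0498 -0.8218 -0.1879  0.    ]
[0.56170883 0.08294594 0.245     ] [ 0.      0.      0.0498 -0.7879 -0.1653  0.325 ]
[0.13701234 0.99056934 0.         0.        ]
tilt check: -x tool [-0.24321035 -0.90767337  0.34202014] back [0.08852133 0.33036609 0.93969262]
```

send_rows(
  moves="0 0 0.0125 -0.23 -0.067 0 0.3; 0 0 0.025 -0.46 -0.133 0 0.3; 0 0 0.0375 -0.69 -0.2 0 0.3; 0 0 0.05 -0.92 -0.267 0 0.3",
  newtons=40,
)

```text
time: 0.6
eef_pos: [0.3466, 0.5472, 0.2446]
tcp_rot: [0.291, 0.957, -0.0, -0.0]
contact_force: [-0.6, -0.1, 0.5]
opening: 0.644
finger_force: 0.0
```

send_rows(
  moves="0 0 0.0125 -0.22 -0.06 0 0.3; 0 0 0.025 -0.44 -0.12 0 0.3; 0 0 0.0375 -0.67 -0.18 0 0.3; 0 0 0.05 -0.887 -0.239 0 0.3",
)

```text
time: 1.1
eef_pos: [0.4673, 0.4086, 0.2447]
tcp_rot: [0.438, 0.899, -0.0, -0.0]
contact_force: [0.9, 0.6, 0.3]
opening: 0.647
finger_force: 0.0
```

send_rows(
  moves="0 0 0.0125 -0.21 -0.053 0 0.3; 0 0 0.025 -0.43 -0.106 0 0.3; 0 0 0.0375 -0.64 -0.16 0 0.3; 0 0 0.05 -0.855 -0.212 0 0.3",
)

```text
time: 1.6
eef_pos: [0.5394, 0.2481, 0.2447]
tcp_rot: [0.573, 0.82, -0.0, -0.0]
contact_force: [-0.3, 0.1, 0.8]
opening: 0.653
finger_force: 0.0
```

send_rows(
  moves="0 0 0.0125 -0.205 -0.047 0 0.3; 0 0 0.025 -0.41 -0.094 0 0.3; 0 0 0.0375 -0.615 -0.14 0 0.3; 0 0 0.05 -0.822 -0.188 0 0.3",
)

```text
time: 2.1
eef_pos: [0.5606, 0.0809, 0.2448]
tcp_rot: [0.694, 0.72, -0.0, -0.0]
contact_force: [0.4, -0.4, -0.1]
opening: 0.65
finger_force: 0.0
```

send_rows(
  moves="0 0 0.0125 -0.2 -0.04 0.08 0.3; 0 0 0.025 -0.4 -0.08 0.16 0.3; 0 0 0.0375 -0.6 -0.125 0.24 0.3; 0 0 0.05 -0.788 -0.165 0.325 0.3; 0 0 0.05 -0.788 -0.165 0.325 0.3; 0 0 0.05 -0.788 -0.165 0.325 0.3",
)

```text
time: 2.85
eef_pos: [0.5342, -0.0762, 0.1803]
tcp_rot: [0.797, 0.604, 0.0, -0.0]
contact_force: [0.7, 0.1, 0.3]
opening: 0.651
finger_force: 0.0
```

```bash
python3 - <<'E'
from plant import ctrl
import cv2,pickle
s=ctrl.get_state();print(s["time"],s["eef_pos"],s["tcp_rot"],s["opening"],s["qpos"])
c=ctrl.read_camera("wrist");pickle.dump((s,c),open("w1.pkl","wb"));print(c["fovy"],c["cx"],c["cy"],c["extrinsics"].round(4).tolist())
cv2.imwrite("pics/w1.png",c["image"][:,:,::-1])
E
```

```text
2.85 [ 0.53416156 -0.07623793  0.1803123 ] [ 7.97234460e-01  6.03669742e-01  9.61150340e-05 -2.21692116e-04] 0.6505182731213226 [-3.30054292e-01  5.26073214e-02  1.96721774e+00  4.51844546e-04
  1.12202803e+00 -5.56465393e-02]
65.70646984690485 318.84383453588987 239.54489608352768 [[0.9624, 0.257, 0.0876, 0.5565], [-0.2716, 0.9105, 0.3117, 0.0043], [0.0004, -0.3238, 0.9461, 0.3092], [0.0, 0.0, 0.0, 1.0]]
```

View pics/w1.png

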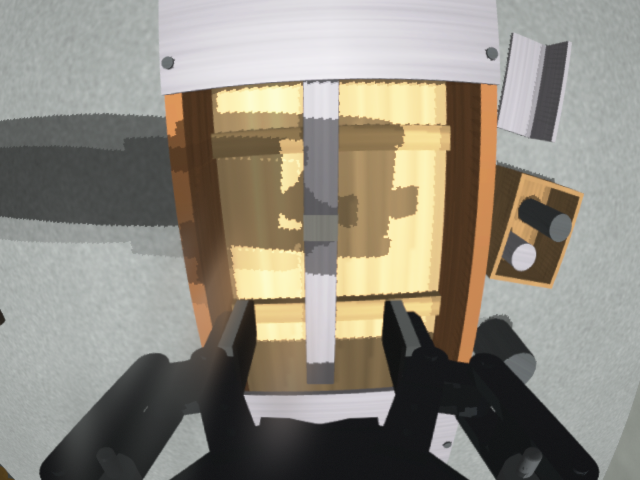

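The wrist view shows the tube running from the hood at (321,82) to its -y end, just visible at (320,383) under the near hood. The tape is at about (320,229), and the fingers straddle the tube line.

```bash
cat >> h.py <<'E'
def fish(c,px,z):
    f=240/np.tan(np.radians(c["fovy"]/2));u=np.array([px[0]-c["cx"],px[1]-c["cy"]]);r=np.hypot(*u);t=r/f
    d=c["extrinsics"][:3,:3]@np.array([np.sin(t)*u[0]/r,-np.sin(t)*u[1]/r,-np.cos(t)])
    o=c["extrinsics"][:3,3];return o+d*(z-o[2])/d[2]
E
python3 - <<'E'
from h import *
import pickle
s,c=pickle.load(open("w1.pkl","rb"));im=c["image"].astype(int)
sat=im.max(2)-im.min(2)
P=[]
for y in list(range(90,120,4))+list(range(162,215,6))+list(range(245,362,6)):
    x=321;l=r=x
    while sat[y,l-1]<30 and l>280:l-=1
    while sat[y,r+1]<30 and r<360:r+=1
    a,b=fish(c,(l-.5,y),.045),fish(c,(r+.5,y),.045);w=np.linalg.norm(b-a)
    if .022<w<.030:P.append((a+b)[:2]/2)
P=np.array(P);print(len(P));vx,vy,x0,y0=cv2.fitLine(P.astype(np.float32),cv2.DIST_HUBER,0,.01,.01).ravel()
print("axis",np.degrees(np.arctan2(vy,vx)),x0,y0)
col=im[195:265,312:330].mean(1);print([(195+i,int(v[0]),int(v[0]-v[2])) for i,v in enumerate(col)][::2])
for p in [(321,229),(320,383)]:print(p,fish(c,p,.045))
for p in [(163,95),(497,82),(245,397),(392,392),(165,90)]:print("hood",p,fish(c,p,.085))
E
```

```text
37
axis 74.183334 0.54305995 -0.047851525
[(195, 122, -2), (197, 120, -1), (199, 114, -1), (201, 108, -1), (203, 97, -1), (205, 94, -1), (207, 92, -1), (209, 92, -1), (211, 92, -1), (213, 92, -1), (215, 115, 5), (217, 121, 7), (219, 121, 7), (221, 121, 6), (223, 121, 6), (225, 121, 7), (227, 121, 7), (229, 122, 7), (231, 121, 7), (233, 121, 7), (235, 121, 7), (237, 121, 7), (239, 122, 7), (241, 100, 1), (243, 93, -1), (245, 102, -1), (247, 120, -1), (249, 122, -1), (251, 124, -1), (253, 124, -1), (255, 124, 0), (257, 124, 0), (259, 124, 0), (261, 124, 0), (263, 124, 0)]
(321, 229) [ 0.53586079 -0.07520787  0.045     ]
(320, 383) [ 0.49525863 -0.21710539  0.045     ]
hood (163, 95) [0.46807464 0.04857736 0.085     ]
hood (497, 82) [0.67327848 0.00141148 0.085     ]
hood (245, 397) [ 0.44087    -0.18393698  0.085     ]
hood (392, 392) [ 0.55728186 -0.21083763  0.085     ]
hood (165, 90) [0.47032806 0.0511219  0.085     ]
```

send_rows(
  moves="0 0 0 0.005 0.006 0.1 0.3; 0 0 0 0.005 0.006 0.22 0.3; 0 0 0 0.005 0.006 0.34 0.3; 0 0 0 0.005 0.006 0.46 0.3; 0 0 0 0.005 0.006 0.56 0.3; 0 0 0 0.005 0.006 0.64 0.3; 0 0 0 0.005 0.006 0.7 0.3; 0 0 0 0.005 0.006 0.735 0.3; 0 0 0 0.005 0.006 0.745 0.3; 0 0 0 0.005 0.006 0.745 0.3",
)

```text
time: 4.15
eef_pos: [0.5359, -0.076, 0.0317]
tcp_rot: [0.797, 0.604, 0.0, 0.0]
contact_force: [0.2, 0.2, 0.7]
opening: 0.654
finger_force: 0.0
```

send_rows(
  moves="0 0 0 0 0 0 -0.2; 0 0 0 0 0 0 -0.4; 0 0 0 0 0 0 -0.6; 0 0 0 0 0 0 -1; 0 0 0 0 0 0 -1; 0 0 0 0 0 0 -1; 0 0 0 0 0 0 -1",
  newtons=80,
)

```text
time: 5.03
eef_pos: [0.5357, -0.076, 0.032]
tcp_rot: [0.797, 0.604, -0.0, -0.0]
contact_force: [-2.7, -0.8, 5.6]
opening: 0.279
finger_force: 80.6
```

send_rows(
  moves="0 0 0 0 0 -0.01 -1; 0 0 0 0 0 -0.02 -1; 0 0 0 0 0 -0.025 -1; 0 0 0 0 0 -0.025 -1; 0 0 0 0 0 -0.025 -1",
)

```text
time: 5.65
eef_pos: [0.5354, -0.0758, 0.0361]
tcp_rot: [0.797, 0.604, -0.0, -0.0]
contact_force: [-0.2, -0.3, -3.8]
opening: 0.274
finger_force: 79.8
```

send_rows(
  moves="0 0 0 0.02 0 0 -1; 0 0 0 0.05 0 0 -1; 0 0 0 0.09 0 0 -1; 0 0 0 0.13 0 0 -1; 0 0 0 0.17 0 0 -1; 0 0 0 0.195 0 0 -1; 0 0 0 0.205 0 0 -1; 0 0 0 0.205 0 0 -1; 0 0 0 0.205 0 0 -1",
)

```text
time: 6.78
eef_pos: [0.5467, -0.0366, 0.0363]
tcp_rot: [0.797, 0.604, -0.0, 0.0]
contact_force: [-0.6, 0.0, -4.0]
opening: 0.278
finger_force: 79.8
```

```bash
python3 - <<'E'
from plant import ctrl
import cv2,pickle,numpy as np
s=ctrl.get_state();print(s["time"],s["eef_pos"],s["tcp_rot"],s["opening"],s["contact_force"],s["wrist_torque"])
c=ctrl.read_camera("wrist");t=ctrl.read_camera("scene");pickle.dump((s,c,t),open("w2.pkl","wb"))
cv2.imwrite("pics/w2.png",np.hstack([cv2.resize(c["image"],(400,300)),t["image"][40:340,200:600]])[:,:,::-1])
E
```

```text
6.775 [ 0.54666422 -0.03658356  0.03631618] [ 7.97357460e-01  6.03507316e-01 -3.22048122e-05  2.25371465e-05] 0.27806963495624776 [-0.56404072  0.01963679 -3.96058813] [ 0.04215302 -0.00279462 -0.04369591]
```

View pics/w2.png

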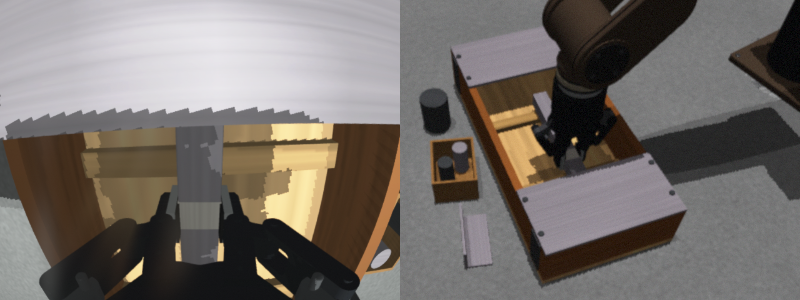

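The wrist half shows the tape at (200,215), gripped between the pads. The scene half shows the tube's -y end near (545,105), now out from under the far hood. The 4 N load says the tube is lifted, so I'll tilt next.

send_rows(
  moves="0 -0.003 0 0 0 -0.012 -1; 0 -0.008 0 0 0 -0.032 -1; 0 -0.014 0 0 0 -0.056 -1; 0 -0.021 0 0 0 -0.084 -1; 0 -0.028 0 0 0 -0.112 -1; 0 -0.035 0 0 0 -0.14 -1; 0 -0.042 0 0 0 -0.168 -1; 0 -0.047 0 0 0 -0.188 -1; 0 -0.05 0 0 0 -0.198 -1; 0 -0.05 0 0 0 -0.198 -1; 0 -0.05 0 0 0 -0.198 -1",
)

```text
time: 8.25
eef_pos: [0.5465, -0.0365, 0.0757]
tcp_rot: [0.788, 0.596, -0.125, 0.094]
contact_force: [0.0, -0.6, -3.3]
opening: 0.278
finger_force: 79.6
```

```bash
python3 - <<'E'
from plant import ctrl
import cv2,pickle,numpy as np
s=ctrl.get_state();print(s["time"],s["eef_pos"],s["tcp_rot"],s["opening"],s["contact_force"],s["wrist_torque"],s["qpos"])
c=ctrl.read_camera("wrist");t=ctrl.read_camera("scene");pickle.dump((s,c,t),open("w3.pkl","wb"))
cv2.imwrite("pics/w3.png",np.hstack([cv2.resize(c["image"],(400,300)),t["image"][40:340,200:600]])[:,:,::-1])
E
```

```text
8.25 [ 0.54652362 -0.03648054  0.07571352] [ 0.78754716  0.59609121 -0.1247825   0.09420225] 0.2780313879165478 [ 0.01003775 -0.63662793 -3.33518665] [ 0.32742567 -0.04225988 -0.01120152] [-0.11983046  0.27164733  1.95974557 -0.37259916  0.99369244  0.37316949]
```

View pics/w3.png

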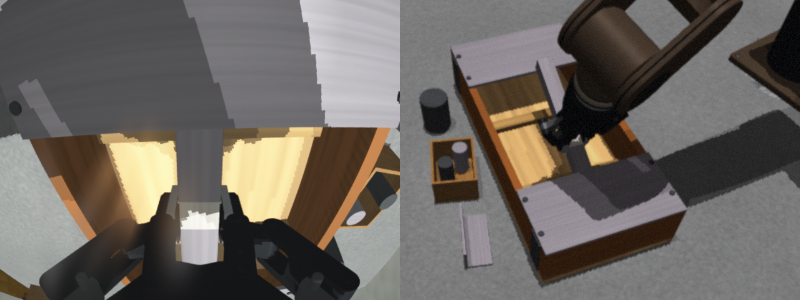

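The wrist half still shows the tape at (200,235), held in the pads. The scene half shows the -y end at (550,70), raised above the far hood. Next I slide the tube up along its own axis.

send_rows(
  moves="0 0 0 -0.03 0 0.001 -1; 0 0 0 -0.08 0 0.002 -1; 0 0 0 -0.14 0 0.004 -1; 0 0 0 -0.2 0 0.006 -1; 0 0 0 -0.26 0 0.008 -1; 0 0 0 -0.32 0 0.01 -1; 0 0 0 -0.38 0 0.011 -1; 0 0 0 -0.44 0 0.013 -1; 0 0 0 -0.49 0 0.015 -1; 0 0 0 -0.515 0 0.015 -1; 0 0 0 -0.515 0 0.015 -1; 0 0 0 -0.515 0 0.015 -1",
)

```text
time: 9.85
eef_pos: [0.5198, -0.1313, 0.1047]
tcp_rot: [0.787, 0.596, -0.125, 0.094]
contact_force: [1.0, -0.5, -5.1]
opening: 0.278
finger_force: 79.6
```

```bash
python3 - <<'E'
from plant import ctrl
import cv2,pickle,numpy as np
s=ctrl.get_state();print(s["time"],s["eef_pos"],s["tcp_rot"],s["opening"],s["contact_force"],s["wrist_torque"],s["qpos"])
c=ctrl.read_camera("wrist");t=ctrl.read_camera("scene");pickle.dump((s,c,t),open("w4.pkl","wb"))
cv2.imwrite("pics/w4.png",np.hstack([cv2.resize(c["image"],(400,300)),t["image"][40:340,200:600]])[:,:,::-1])
E
```

```text
9.85 [ 0.51982021 -0.13132027  0.1047251 ] [ 0.7874036   0.59628497 -0.12471191  0.09426953] 0.27827836808171724 [ 1.02128479 -0.45561214 -5.0995124 ] [ 0.3397558  -0.10597484  0.01148191] [-0.30017662  0.17787753  2.0093505  -0.38058488  0.9810929   0.1919885 ]
```

View pics/w4.png

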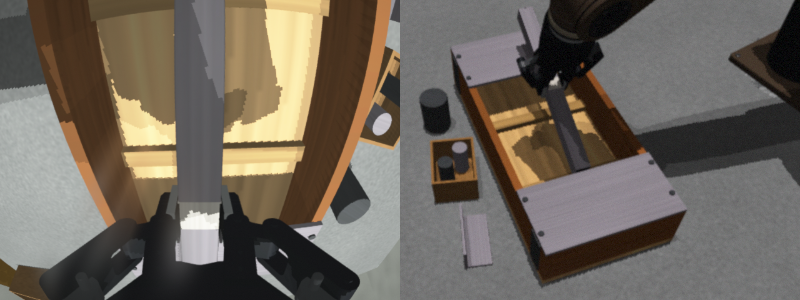

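The scene half shows the +y end at (575,168), now free of the near hood edge. The -y end is at (525,12), over the far hood. I lift straight up and then level the tube.

send_rows(
  moves="0 0 0 -0.03 0 -0.02 -1; 0 0 0 -0.05 0 -0.06 -1; 0 0 0 -0.07 0 -0.12 -1; 0 0 0 -0.1 0 -0.2 -1; 0 0 0 -0.125 0 -0.28 -1; 0 0 0 -0.15 0 -0.36 -1; 0 0 0 -0.175 0 -0.44 -1; 0 0 0 -0.2 0 -0.52 -1; 0 0 0 -0.22 0 -0.58 -1; 0 0 0 -0.23 0 -0.62 -1; 0 0 0 -0.23 0 -0.63 -1; 0 0 0 -0.23 0 -0.63 -1",
)

```text
time: 11.45
eef_pos: [0.5183, -0.1361, 0.2385]
tcp_rot: [0.787, 0.596, -0.125, 0.094]
contact_force: [-1.1, 0.0, -5.5]
opening: 0.278
finger_force: 79.6
```

send_rows(
  moves="0 0.004 0 0 0 0 -1; 0 0.011 0 0 0 0 -1; 0 0.019 0 0 0 0 -1; 0 0.028 0 0 0 0 -1; 0 0.037 0 0 0 0 -1; 0 0.045 0 0 0 0 -1; 0 0.05 0 0 0 0 -1; 0 0.05 0 0 0 0 -1; 0 0.05 0 0 0 0 -1; 0 0.05 0 0 0 0 -1",
)

```text
time: 12.7
eef_pos: [0.5186, -0.136, 0.2389]
tcp_rot: [0.797, 0.604, -0.0, -0.0]
contact_force: [-0.8, -0.7, -4.4]
opening: 0.275
finger_force: 79.5
```

```bash
python3 - <<'E'
from plant import ctrl
import cv2,pickle,numpy as np
s=ctrl.get_state();print(s["time"],s["eef_pos"],s["tcp_rot"],s["opening"],s["contact_force"],s["wrist_torque"],s["qpos"])
c=ctrl.read_camera("wrist");t=ctrl.read_camera("scene");o=ctrl.read_camera("top")
h=lambda c:cv2.resize(c["image"],(400,300))
cv2.imwrite("pics/w5.png",np.vstack([np.hstack([h(c),h(t)]),np.hstack([h(o),h(o)*0])])[:,:,::-1])
E
```

```text
12.7 [ 0.51855983 -0.13596053  0.23886534] [ 7.97138769e-01  6.03796126e-01 -1.43984519e-04 -1.66976431e-05] 0.27545409245425123 [-0.75245425 -0.69656584 -4.44958722] [-0.00846669 -0.01502528 -0.00882971] [-4.45654572e-01 -1.53450914e-02  1.92377868e+00 -2.54888165e-04
  1.23332093e+00 -1.71283363e-01]
```

View pics/w5.png

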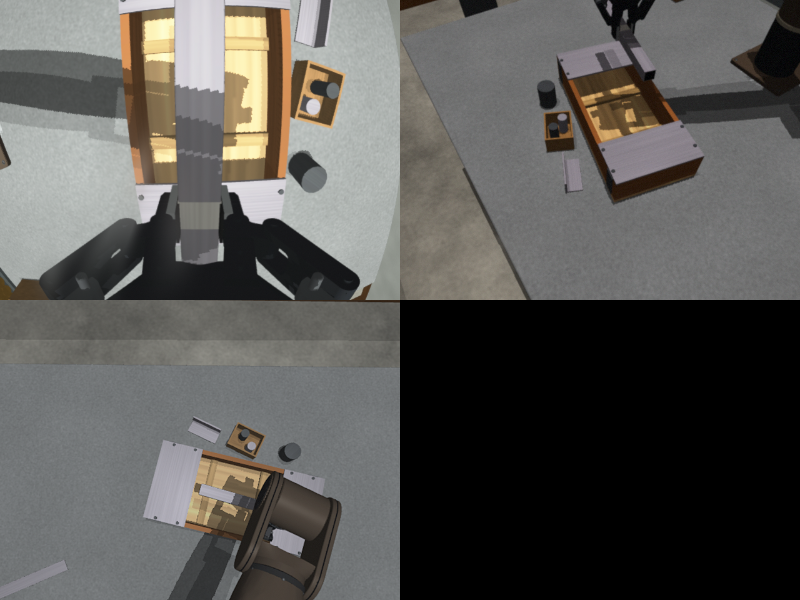

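All three views show the tube held level at the tape, well above the crate. The slug, carton and angle stand where they were. The tube's underside is about 14 cm above the hoods, so I'm handing the job in.

```bash
python3 -c "
from plant import ctrl
print(ctrl.sign_off())"
```

```text
the job is handed in; nothing more can be done
None
```

The tube is out of the crate and handed in: its -y end came out first, then the other, and the gripper holds it level about 14 cm above the hoods, with the loose pieces where they were.

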